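Spin the craft carousel until the glue faces front

ROBOT

A 6-joint arm with a two-finger parallel gripper is mounted at the origin on the work surface. World frame = base frame: x ahead of the robot, y to its left, z up, the work surface at z = 0. Lengths are in mm, angles in rad, forces in N, time in s.
With the tool pointing down it reaches from about 425 to 925 mm from the base axis. Payload 12.5 kg.
Tool frame: the origin (TCP) lies on the mounting face of the last link; the fingertips stand 173 mm ahead of it and the grasp point (between the pads) lies 155 mm ahead of it; z points along the fingers, y is the line along which they close (so a half turn about z gives the same grasp; the last joint's range is limited). The gripper opens to 85 mm and grips with 20 to 120 N. Pads are 22 mm wide; open, the fingers measure 114 mm over their backs; the gripper's body (76 mm by 85 mm) begins 54 mm behind the grasp point. The pads swing forward as they close: fully open they stand 13 mm farther back than shut.
Start: joints at [1.083, 0.491, 1.559, -0, 1.092, -0.106], TCP at [232.846, 580.006, 404.727] pointing down, gripper open.
Joint ranges: [-3.1, 3.1], [-0.84, 2.19], [0.05, 2.79], [-1.13, 4.28], [0.06, 2.93], [-2.69, 2.69]. Speed limits (rad/s): [2.22, 2.22, 2.79, 3.14, 3.14, 3.14].

INTERFACE

Orientations are given as a unit quaternion [x, y, z, w].
In Python, from bench import state, get_image, camera_info, job_done, find_in gives the robot as it stands.
- The arm moves only by the shell command python3 -m crank 'ROWS' [FORCE]. ROWS is JSON, one flat list of numbers, 7 for each row, row after row: the shift along the tool's x, y, z each as a share of 0.3 m, from -1 to 1, then the turn, a rotation vector about the tool's x, y, z each as a share of 180 degrees, from -1 to 1, then the gripper's target within -1 to 1 (fully open at 1, half-way at 0, shut at -1). In form: [x, y, z, ax, ay, az, jaw, x, y, z, ax, ay, az, jaw, ...]. A call has 1 to 20 rows; each row is the pose to reach, as a shift and turn from the pose commanded when the call began, along the tool's axes at that moment, turning the shorter way round; what a row does not reach only later rows make up. A row lasts 1/10 s, in which the tool goes at most 50 mm and 8.59 degrees, less where a joint would pass 70% of its speed; a pose out of reach is approached as far as the arm can. A call with a number of a shift or a turn outside -1 to 1 is refused whole. A call with a gripper value outside its range is refused whole. The fingers move at their own pace and stop on an object; FORCE is the grip in N (left out, the last holds). Time passes only in rows, so rows that repeat a pose let the fingers close. It gives the time, the measured TCP pose, the force, the opening and the grip force at its end, in the units of the state.
- state(): the state, without advancing time (a new reading comes with each control period).
- get_image(name): name is "scene" or "top" or "wrist"; returns the picture (420x560x3 uint8, blue, green, red); there is no depth.
- camera_info(name): a dict with "K" (3x3 intrinsics, pixels), "eye" and "orientation" of the camera in the world. Camera axes: x right, y down, z forward; pixel columns grow to the right and rows downward; lengths in mm; the calibration is good to about 2 mm. A picture is of the moment at which its call begins: read the wrist's pose just before it. camera_info takes no time and is no camera call; for the wrist camera it gives the pose at the moment of the call.
- job_done(): hands the job in; it is judged then, once.
Trained networks look in the newest picture that a camera, given by its name, has taken for a name from the list of things; names that differ only in an ending like _2 or _b are one class to them, and where a whole thing is asked for, a point or a joint stands for the part that bears it (a point fixed in the world has none). Each returns a list of dicts, best first, with "confidence" (0 to 1); they miss things now and then, are a little off and sometimes report something else, mostly with a low value. They report only what shows in the picture. A call takes as long as a camera call. They do not tell look-alikes from the thing itself.
- find_in(camera, thing): "box" ([left, top, right, bottom] in pixels, round what is visible of it).
The state is a dict: "time": time; "joints": joint angles; "qd": joint speeds; "joint_torque": joint torques, N m; "tool_pos": TCP position; "tcp_rot": TCP orientation; "contact_force": force on the tool from outside, world axes, zero at the start; "ft_torque": the same for the moment, N m; "opening": finger opening in mm; "grip_force": force on a finger pad.
Only numpy, scipy, OpenCV 4.12 (cv2) and the standard library are available. Lean on these libraries where they do the work, as an engineer would, in place of code of your own. Each camera call takes 0.05 s, during which the arm holds its last target. There are 200 camera calls.

TASK

Spin the round craft-supply carousel by gently pushing its rim, or the blue pegs that stand on the rim, until the white glue bottle with the orange nozzle that stands in it comes to the front, in line with the red pointer on the carousel's foot, then leave the carousel at rest and the arm clear. Push only with the fingers: do not touch, lift or tip the bottle or any of the jars in the carousel, and leave the things on the table alone.

Things in the scene. Friction and masses are not known exactly. Their poses are not given: they have to be found in the camera images.
- base: Fixed grey foot of the carousel, on the table; origin on the turning axis at table height, z up. Its own -x axis is the front, where a flat red pointer (8 mm high, 26 mm wide with a diamond-shaped head) lies on the table and sticks out from under the tray. The foot does not move during a run.
- pointer_tip (a point): Outermost tip of the red pointer, at (-197, 0, 8) mm in the foot's frame.
- tray: The round wooden tray that turns on the foot about the vertical axis, either way by more than a turn. Disc of radius 130 mm, underside 22 mm, top 36 mm above the table; origin on the axis at table height, z up; it turns with its x and y axes. Bearing friction: about 1 to 2 N on a peg turns it, and it stops almost at once when no longer pushed.
- tray_top (a point): Top centre of the hub on the tray, on the axis, 56 mm above the table. Around it six wells (rings, outer radius 26.5 mm, 25 mm high, 72 mm from the axis) hold the bottle and the jars; they lie at 0, 60, 120, 180, 240, 300 degrees in the tray's own frame.
- peg (a point): Centre of the top of one of six blue push pegs on the rim, 96 mm above the table: 12 mm in diameter, 60 mm tall, 120 mm from the axis, midway between wells: at 30, 90, 150, 210, 270, 330 degrees in the tray's own frame (counter-clockwise from its x axis); this one at 210. They turn with the tray.
- glue: The glue bottle: white with a blue band and an orange nozzle, 43 mm in diameter, 88 mm tall, standing loose in one of the wells; origin at the centre of its underside, 36 mm above the table, z up. Its top is 124 mm above the table. It starts in any of the wells except the one that is nearest the pointer.
- paint_green: Green paint jar, 62 mm tall, 42 mm in diameter, standing loose in another well of the tray; origin at the centre of its underside. Not to be touched.
- paint_yellow: Yellow paint jar, 62 mm tall, 42 mm in diameter, standing loose in another well of the tray; origin at the centre of its underside. Not to be touched.
- glitter: Gold glitter jar with black lid, 70 mm tall, 42 mm in diameter, standing loose in another well of the tray; origin at the centre of its underside. Not to be touched.
- beads: Blue bead can with a silver-grey lid, 70 mm tall, 42 mm in diameter, standing loose in another well of the tray; origin at the centre of its underside. Not to be touched.
- paint_red: Red paint jar, 70 mm tall, 42 mm in diameter, standing loose in another well of the tray; origin at the centre of its underside. Not to be touched.
- cup: Blue drinking cup on the table, 80 mm across, 95 mm tall; origin under its centre. Leave alone.
- tin: Flat black case with two coloured bands on the table, 140 x 75 x 18 mm; origin under its centre. Leave alone.
Not all that is in view belongs to the job. Leave any purple look-alike of the glue alone.

How it is judged (in metres and radians):
On the way, in this order (a step that is already met when the one before it is completed fails the run):
1. the fingers push the carousel itself (its rim or a peg) (contact force between the fingers and tray above 0.3 N), for 0.05 s.
2. the glue bottle has come to the front, at rest (y of glue in the frame of base between -0.012 and 0.012 m and x of glue in the frame of base between -0.084 and -0.06 m and height (world z) of each of glue, paint_green, paint_yellow, glitter, beads, paint_red below 0.042 m and angle between each of glue, paint_green, paint_yellow, glitter, beads, paint_red's own z axis and vertical below 0.15 rad and angular speed of tray below 0.05 rad/s and linear speed of glue below 0.02 m/s), for 0.2 s.
At the end, for the whole second after the job is handed in: The glue bottle stands upright in its well at the front: its centre within 12 mm of the line of the red pointer and 60 to 84 mm from the turning axis on the pointer's side, the tray at rest (below 0.05 rad/s), every jar upright in its well (all of step 2); the robot touches nothing.
It fails at once if the robot touches the bottle or a jar in the carousel (over 1 N) (contact force between any of the fingers, the arm and glue above 1 N or contact force between any of the fingers, the arm and paint_green above 1 N or contact force between any of the fingers, the arm and paint_yellow above 1 N or contact force between any of the fingers, the arm and glitter above 1 N or contact force between any of the fingers, the arm and beads above 1 N or contact force between any of the fingers, the arm and paint_red above 1 N).
It fails at once if the bottle or a jar is lifted out of its well or tipped (height (world z) of any of glue, paint_green, paint_yellow, glitter, beads, paint_red above 0.046 m or angle between any of glue, paint_green, paint_yellow, glitter, beads, paint_red's own z axis and vertical above 0.35 rad).
It fails at once if the carousel is flung round faster than 2.5 rad/s (angular speed of tray above 2.5 rad/s).
It fails at once if the cup or the case on the table is moved by more than 20 mm (distance of any of cup, tin from where it was at the start of the episode above 0.02 m).
It also fails if it takes over 58 s, if anything falls off the work surface, if the arm or the gripper's body presses on something with over 40 N, if the wrist force passes 120 N, or if a joint passes its speed limit or range.

## Working session

There is one attempt and no reset: what is moved stays moved. The work goes in short steps, Python scripts to look and compute and a shell command to move; the robot and the scene stay as the last step left them, time stands still between calls to the robot, and variables do not carry over. Pictures are saved under pics/ and viewed, at most 10 in all, crops included, and the job is handed in when it is done.

```bash
mkdir -p pics; python3 - <<'E'
from bench import *
import cv2,numpy as np
for n in("top","scene"):
    im=get_image(n);cv2.imwrite(f"pics/{n}0.png",im)
    for t in("glue","pointer_tip","tray","tray_top","peg","base","cup","tin"):
        print(n,t,[(np.round(d["box"]).tolist(),round(d["confidence"],2)) for d in find_in(n,t)[:7]])
    print(camera_info(n))
print(state())
E
```

```text
top glue [([270.0, 201.0, 283.0, 211.0], 0.73), ([267.0, 260.0, 279.0, 272.0], 0.73), ([198.0, 239.0, 213.0, 254.0], 0.63), ([200.0, 173.0, 220.0, 192.0], 0.48), ([242.0, 142.0, 326.0, 230.0], 0.27)]
top pointer_tip [([294.0, 224.0, 310.0, 248.0], 0.72), ([243.0, 140.0, 326.0, 229.0], 0.38)]
top tray [([245.0, 144.0, 326.0, 228.0], 0.96)]
top tray_top [([242.0, 141.0, 328.0, 230.0], 0.85)]
top peg []
top base [([294.0, 225.0, 309.0, 250.0], 0.53)]
top cup [([104.0, 234.0, 139.0, 260.0], 0.97)]
top tin [([410.0, 201.0, 446.0, 244.0], 0.94)]
{'K': array([[388.01650865,   0.        , 273.49955106],
       [  0.        , 388.01650865, 209.58802364],
       [  0.        ,   0.        ,   1.        ]]), 'eye': array([ 313.95704548,  -14.83449912, 1206.73753092]), 'orientation': array([ 0.7086085 , -0.69975397,  0.05984897, -0.06809165])}
scene glue [([240.0, 177.0, 256.0, 202.0], 0.69), ([350.0, 191.0, 365.0, 218.0], 0.63), ([276.0, 200.0, 292.0, 226.0], 0.61), ([305.0, 153.0, 318.0, 182.0], 0.52)]
scene pointer_tip [([230.0, 221.0, 246.0, 236.0], 0.45)]
scene tray [([242.0, 194.0, 343.0, 
[... 557 characters left out ...]
79])}
{'time': 0.9, 'joints': array([ 1.08338088e+00,  4.90854666e-01,  1.55889306e+00, -3.61960717e-06,
        1.09172520e+00, -1.05628308e-01]), 'qd': array([-0.00138381, -0.00139928,  0.00011041,  0.00030334,  0.00080852,
       -0.00102492]), 'joint_torque': array([-3.03466450e-04, -6.18276501e+01, -2.61831129e+01, -1.46642801e-04,
        5.85832386e-04,  8.60470607e-06]), 'tool_pos': array([232.85335269, 579.99359025, 404.75751269]), 'tcp_rot': array([1.89735487e-01, 9.81835241e-01, 5.67855688e-05, 1.90290638e-05]), 'contact_force': array([0.6214998 , 1.34962247, 0.65738927]), 'ft_torque': array([ 0.03199206, -0.00786709,  0.01669247]), 'grip_force': 0.0, 'opening': 85.75272991150042}
```

View pics/top0.png

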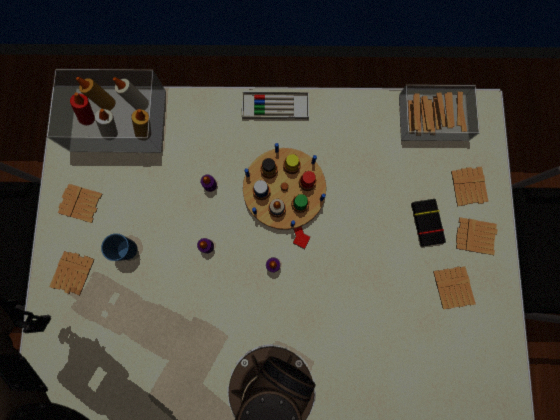

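View pics/scene0.png

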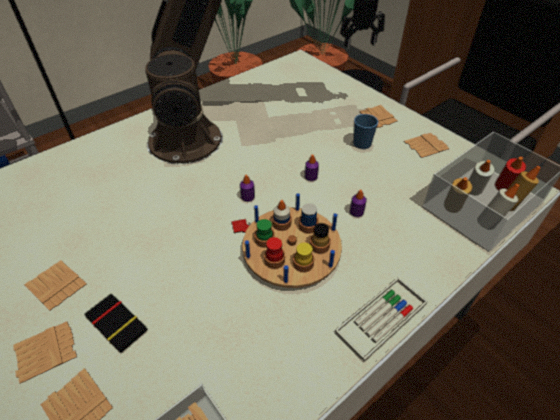

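The top view shows the carousel at about (285,188), the glue at (277,208), the green jar at (301,203) and the red pointer at (302,238). There are purple look-alikes at (273,265), (205,246) and (208,183). Next I'll measure precisely.

```bash
cat > h.py <<'E'
from bench import *
import cv2,numpy as np
from scipy.spatial.transform import Rotation as R
def world(n,uv,z,ci=None):
    c=ci or camera_info(n); d=R.from_quat(c["orientation"]).as_matrix()@np.linalg.inv(c["K"])@[uv[0],uv[1],1]
    return (c["eye"]+d*(z-c["eye"][2])/d[2])[:2]
def proj(n,P):
    c=camera_info(n); p=c["K"]@(R.from_quat(c["orientation"]).as_matrix().T@(np.array(P)-c["eye"])); return p[:2]/p[2]
def blobs(mask,mn=3):
    k,l,s,c=cv2.connectedComponentsWithStats(mask.astype(np.uint8)); return [(c[i],s[i]) for i in range(1,k) if s[i,4]>=mn]
E
cat > m.py <<'E'
from h import *
import sys
im=get_image("top"); cv2.imwrite(sys.argv[1],cv2.resize(im[130:290,190:350],(800,800)[:2] if 0 else (600,600),interpolation=cv2.INTER_CUBIC))
hsv=cv2.cvtColor(im,cv2.COLOR_BGR2HSV).astype(int); H,S,V=hsv[...,0],hsv[...,1],hsv[...,2]
yy,xx=np.mgrid[:420,:560]
roi=(abs(xx-285)<55)&(abs(yy-195)<65)
wood=(H>8)&(H<22)&(S>90)&(V>90)&roi
cs,_=cv2.findContours(wood.astype(np.uint8),0,1); c=cv2.convexHull(max(cs,key=cv2.contourArea))[:,0]
P=np.array([world("top",p,36) for p in c]); (cx,cy),r=cv2.minEnclosingCircle(P.astype(np.float32)); print("tray",cx,cy,r)
red=((H<5)|(H>174))&(S>150)&roi&(yy>222)
ys,xs=np.nonzero(red)
for x,y in zip(xs,ys): pass
Q=np.array([world("top",(x,y),8) for x,y in zip(xs,ys)]); d=np.hypot(Q[:,0]-cx,Q[:,1]-cy)
m=Q.mean(0); print("pointer mean",m,"deg",np.degrees(np.arctan2(m[1]-cy,m[0]-cx)),"far",Q[d.argmax()],d.max())
blue=(H>100)&(H<128)&(S>110)&roi
for b,s in blobs(blue,4):
    w=world("top",b,75)-[cx,cy]; print("blue",b.round(1),s[4],w.round(),np.hypot(*w).round(),np.degrees(np.arctan2(w[1],w[0])).round(1))
for q in find_in("top","glue"):
    b=q["box"]; u=((b[0]+b[2])/2,(b[1]+b[3])/2); w=world("top",u,110); v=w-[cx,cy]
    print("glue",np.round(u),w.round(),np.hypot(*v).round(),np.degrees(np.arctan2(v[1],v[0])).round(1))
E
python3 m.py pics/c1.png
```

```text
tray 599.6679077148438 -31.205881118774414 129.15089416503906
pointer mean [446.31291948 -84.13779439] deg -160.95740534492754 far [417.27851427 -94.95285784] 193.20861233632797
blue [276.3 146.7] 21 [117.  25.] 120.0 12.1
blue [313.8 158.4] 20 [ 81. -89.] 121.0 -47.8
blue [246.5 171.6] 17 [ 37. 114.] 120.0 72.0
blue [261.6 194.3] 29 [-32.  67.] 75.0 115.7
blue [322.5 196.4] 15 [ -37. -114.] 120.0 -107.8
blue [253.9 209.9] 14 [-80.  89.] 120.0 131.9
blue [292.8 222.6] 12 [-117.  -26.] 120.0 -167.2
glue [278. 206.] [524. -13.] 78.0 166.2
glue [272. 266.] [354.   2.] 248.0 172.3
glue [212. 184.] [587. 180.] 212.0 93.4
glue [206. 245.] [409. 188.] 290.0 131.0
```

View pics/c1.png

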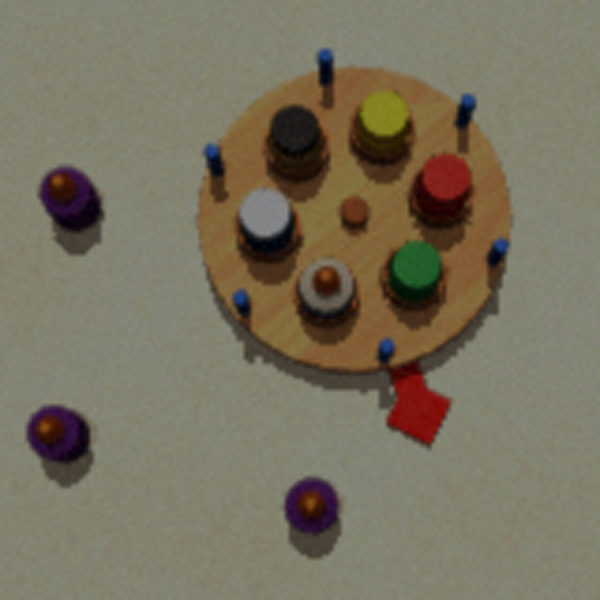

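```bash
cat > s.py <<'E'
from h import *
import sys
s=state(); M=R.from_quat(s["tcp_rot"]).as_matrix(); p=s["tool_pos"]
print(p.round(1),"xdir",np.degrees(np.arctan2(M[1,0],M[0,0])).round(1),"t",s["time"],"F",s["contact_force"].round(1))
z=float(sys.argv[1]); r=float(sys.argv[2])
for a in map(float,sys.argv[3:]):
    t=np.array([599.7+r*np.cos(np.radians(a)),-31.2+r*np.sin(np.radians(a)),z]); print(a,(M.T@(t-p)/300).round(4))
E
python3 -m crank '[-1,-0.516,0,0,0,-0.083,-1,-1,-0.516,0,0,0,-0.083,-1,-1,-0.516,0,0,0,-0.083,-1,-1,-0.516,0,0,0,-0.083,-1,-1,-0.516,0,0,0,-0.083,-1,-1,-0.516,0,0,0,-0.083,-1,-1,-0.516,0,0,0,-0.083,-1,-1,-0.516,0,0,0,-0.083,-1]'; python3 s.py 404 127 50
```

```text
time: 1.8
tool_pos: [456.1, 321.5, 404.7]
tcp_rot: [0.063, 0.998, -0.0, 0.0]
contact_force: [0.2, 0.9, 0.5]
opening: 0.1
grip_force: 0.0
[456.1 321.5 404.7] xdir 172.8 t 1.8 F [0.2 0.9 0.5]
50.0 [-0.8513 -0.7509  0.0032]
```

```bash
python3 -m crank '[-0.85,-0.75,0,0,0,0,-1,-0.85,-0.75,0,0,0,0,-1,-0.85,-0.75,0,0,0,0,-1,-0.85,-0.75,0,0,0,0,-1,-0.85,-0.75,0,0,0,0,-1,-0.85,-0.75,0,0,0,0,-1,-0.85,-0.75,0,0,0,0,-1,-0.85,-0.75,0,0,0,0,-1,-0.85,-0.75,0.2,0,0,0,-1,-0.85,-0.75,0.2,0,0,0,-1,-0.85,-0.75,0.2,0,0,0,-1]'; python3 s.py 238 127 50 54 60 66 72 78 84 90 96 102; python3 m.py pics/c2.png
python3 - <<'E'
from h import *
cv2.imwrite("pics/s2.png",cv2.resize(get_image("scene")[150:310,180:400],(770,560)))
E
```

```text
time: 2.9
tool_pos: [679.2, 71.4, 343.2]
tcp_rot: [0.06, 0.998, -0.0, -0.002]
contact_force: [0.3, -0.4, -0.0]
opening: -0.1
grip_force: 0.0
[679.2  71.4 343.2] xdir 173.1 t 2.9 F [ 0.3 -0.4 -0. ]
50.0 [-0.0107 -0.0166  0.3507]
54.0 [ 0.0146 -0.0013  0.3508]
60.0 [0.0544 0.0182 0.351 ]
66.0 [0.096  0.0334 0.3511]
72.0 [0.139  0.0442 0.3513]
78.0 [0.1828 0.0505 0.3515]
84.0 [0.2271 0.0521 0.3517]
90.0 [0.2713 0.0491 0.3518]
96.0 [0.315  0.0415 0.352 ]
102.0 [0.3576 0.0294 0.3522]
tray 599.8092651367188 -33.25751876831055 129.6387481689453
pointer mean [446.57573871 -84.0796668 ] deg -161.65114048394125 far [417.27851427 -94.95285784] 192.67534838109825
blue [276.3 147.2] 18 [115.  27.] 119.0 13.2
blue [313.8 158.4] 19 [ 81. -87.] 119.0 -47.1
blue [322.4 196.6] 16 [ -38. -112.] 118.0 -108.6
blue [292.8 222.6] 12 [-117.  -24.] 119.0 -168.2
glue [277. 267.] [352. -12.] 249.0 175.0
glue [277. 206.] [524. -12.] 78.0 164.0
```

View pics/s2.png

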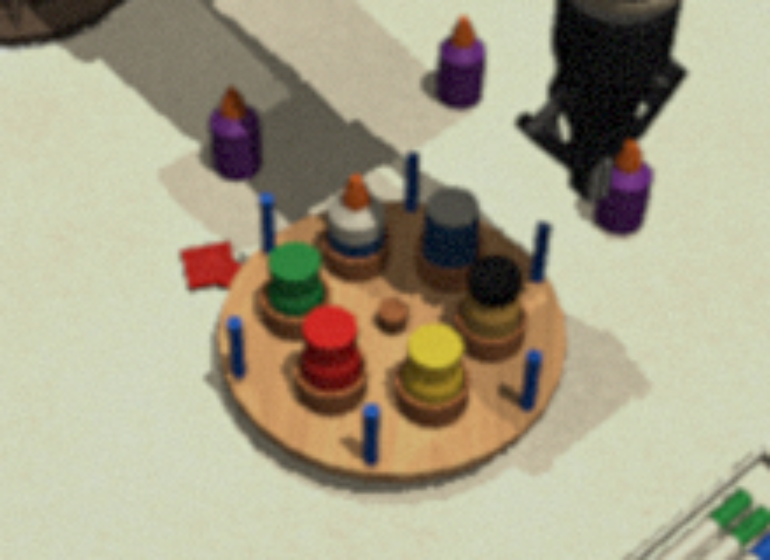

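The scene view shows the closed fingers beside the carousel, tip at about (595,190) in the crop. The gripper's elbows are well above the jar height. I'll descend behind the peg at 72°.

```bash
python3 -m crank '[0,0,0,0,0,0,-1,0,0,0.1,0,0,0,-1,0,0,0.2,0,0,0,-1,0,0,0.28,0,0,0,-1,0,0,0.33,0,0,0,-1,0,0,0.34,0,0,0,-1,0,0,0.34,0,0,0,-1]'; python3 s.py 243 127 50 54 58 62 66 70 74 78 82 86 90 94 98 102
```

```text
time: 3.75
tool_pos: [679.8, 70.5, 243.4]
tcp_rot: [0.06, 0.998, 0.0, 0.0]
contact_force: [-0.1, -0.0, 0.3]
opening: 0.1
grip_force: 0.0
[679.8  70.5 243.4] xdir 173.1 t 3.75 F [-0.1 -0.   0.3]
50.0 [-0.0068 -0.014   0.0012]
54.0 [0.0185 0.0013 0.0012]
58.0 [0.0448 0.0147 0.0012]
62.0 [0.072  0.0263 0.0012]
66.0 [0.0999 0.036  0.0011]
70.0 [0.1285 0.0436 0.0011]
74.0 [0.1575 0.0493 0.0011]
78.0 [0.1868 0.0529 0.0011]
82.0 [0.2163 0.0545 0.0011]
86.0 [0.2458 0.054  0.001 ]
90.0 [0.2753 0.0515 0.001 ]
94.0 [0.3045 0.0469 0.001 ]
98.0 [0.3333 0.0403 0.001 ]
102.0 [0.3615 0.0317 0.001 ]
```

```bash
python3 -m crank '[0.02,0.002,0,0,0,0,-1,0.045,0.015,0,0,0,0,-1,0.06,0.021,0,0,0,0,-1,0.075,0.027,0,0,0,0,-1,0.09,0.033,0,0,0,0,-1,0.105,0.037,0,0,0,0,-1,0.12,0.041,0,0,0,0,-1,0.135,0.045,0,0,0,0,-1,0.15,0.048,0,0,0,0,-1,0.165,0.05,0,0,0,0,-1,0.18,0.052,0,0,0,0,-1,0.195,0.053,0,0,0,0,-1,0.21,0.054,0,0,0,0,-1,0.225,0.054,0,0,0,0,-1,0.24,0.054,0,0,0,0,-1,0.255,0.053,0,0,0,0,-1,0.27,0.052,0,0,0,0,-1,0.275,0.051,0,0,0,0,-1,0.275,0.051,0,0,0,0,-1]'; python3 s.py 243 127 90 94 98 102; python3 m.py pics/c3.png
```

```text
time: 5.65
tool_pos: [599.2, 95.7, 242.7]
tcp_rot: [0.06, 0.998, 0.0, -0.0]
contact_force: [-0.9, -0.3, -0.2]
opening: -0.3
grip_force: 0.0
[599.2  95.7 242.7] xdir 173.1 t 5.65 F [-0.9 -0.3 -0.2]
90.0 [-0.0015  0.0007 -0.001 ]
94.0 [ 0.0277 -0.0039 -0.001 ]
98.0 [ 0.0565 -0.0105 -0.001 ]
102.0 [ 0.0848 -0.0191 -0.001 ]
tray 598.3890380859375 -32.001468658447266 129.70443725585938
pointer mean [446.64406652 -83.17187088] deg -161.36521637369503 far [417.27851427 -94.95285784] 191.73914372248683
blue [299.1 148.3] 21 [114. -44.] 122.0 -21.1
blue [260.6 154.1] 13 [94. 73.] 119.0 37.9
blue [323.8 178.8] 19 [  18. -118.] 119.0 -81.1
blue [265.6 204.3] 27 [-61.  55.] 83.0 137.9
blue [309.2 215.1] 16 [-93. -74.] 118.0 -141.4
blue [268.6 220.6] 15 [-110.   46.] 120.0 157.4
glue [275. 266.] [354.  -7.] 246.0 174.2
glue [289. 209.] [518. -44.] 81.0 -171.6
```

View pics/c3.png

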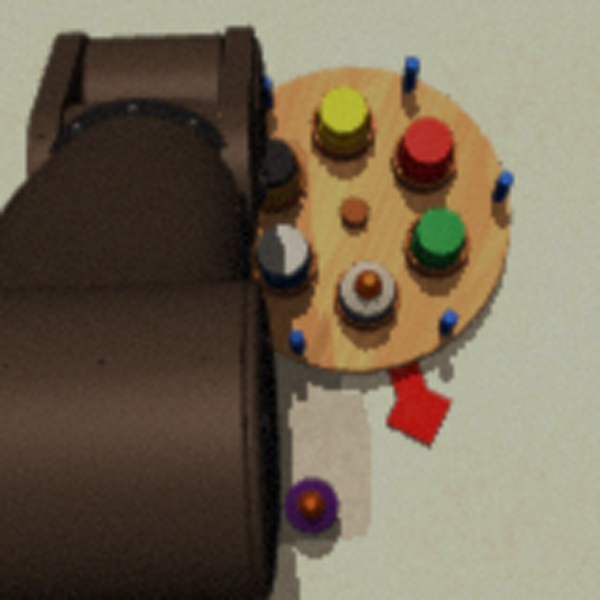

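The glue is now at (368,290) in the crop, about 11° short of the pointer line at (418,410). Pushing on to a finger angle of about 100.7°.

```bash
python3 -m crank '[0.012,-0.002,0,0,0,0,-1,0.024,-0.004,0,0,0,0,-1,0.036,-0.006,0,0,0,0,-1,0.048,-0.009,0,0,0,0,-1,0.06,-0.012,0,0,0,0,-1,0.07,-0.015,0,0,0,0,-1,0.076,-0.017,0,0,0,0,-1,0.076,-0.017,0,0,0,0,-1,0.076,-0.017,0,0,0,0,-1]'; python3 s.py 243 127 98 102; python3 m.py pics/c4.png
```

```text
time: 6.65
tool_pos: [576.2, 93.3, 242.7]
tcp_rot: [0.061, 0.998, 0.0, -0.0]
contact_force: [0.9, -0.9, 0.5]
opening: -0.3
grip_force: 0.0
[576.2  93.3 242.7] xdir 173.1 t 6.65 F [ 0.9 -0.9  0.5]
98.0 [-0.0189  0.0064 -0.0011]
102.0 [ 0.0094 -0.0022 -0.0011]
tray 598.5366821289062 -31.38423728942871 129.4383087158203
pointer mean [446.46016661 -84.1810979 ] deg -160.85437920764483 far [417.27851427 -94.95285784] 192.0819953377589
blue [292.4 146. ] 19 [121. -24.] 123.0 -11.2
blue [322.2 171.9] 17 [  40. -114.] 121.0 -70.7
blue [267.8 207.5] 22 [-71.  48.] 86.0 145.8
blue [314.4 210.2] 16 [-78. -90.] 119.0 -130.9
blue [275.9 222.6] 12 [-116.   24.] 119.0 168.5
glue [294. 206.] [526. -59.] 78.0 -159.3
glue [274. 265.] [358.  -4.] 242.0 173.5
```

The pegs put the glue at 198.9° and the pointer at 199.1°, so it is aligned. I'll back off, lift and check.

```bash
python3 -m crank '[-0.02,0.01,0,0,0,0,-1,-0.05,0.03,0,0,0,0,-1,-0.08,0.06,0,0,0,0,-1,-0.08,0.06,0,0,0,0,-1,-0.08,0.06,-0.12,0,0,0,-1,-0.08,0.06,-0.26,0,0,0,-1,-0.08,0.06,-0.4,0,0,0,-1,-0.08,0.06,-0.5,0,0,0,-1,-0.08,0.2,-0.5,0,0,0,-1,-0.08,0.35,-0.5,0,0,0,-1,-0.08,0.5,-0.5,0,0,0,-1,-0.08,0.65,-0.5,0,0,0,-1,-0.08,0.8,-0.5,0,0,0,-1,-0.08,0.8,-0.5,0,0,0,-1,-0.08,0.8,-0.5,0,0,0,-1,-0.08,0.8,-0.5,0,0,0,-1]'; python3 m.py pics/c5.png
```

```text
time: 8.35
tool_pos: [629.0, 327.9, 392.6]
tcp_rot: [0.061, 0.998, -0.0, -0.0]
contact_force: [0.6, -0.2, 0.7]
opening: 0.1
grip_force: 0.0
tray 598.6852416992188 -31.163135528564453 129.607177734375
pointer mean [446.46016661 -84.1810979 ] deg -160.79745468981386 far [417.27851427 -94.95285784] 192.29542227472277
blue [292.4 146.2] 20 [120. -24.] 122.0 -11.3
blue [254.7 158.2] 20 [81. 90.] 121.0 48.3
blue [322.2 171.9] 17 [  40. -114.] 121.0 -70.8
blue [245.9 196.1] 15 [-38. 114.] 120.0 108.3
blue [268.7 207.4] 18 [-71.  45.] 84.0 147.5
blue [314.4 210.2] 16 [-78. -90.] 119.0 -130.9
blue [275.9 222.6] 12 [-116.   23.] 119.0 168.7
glue [205. 246.] [408. 191.] 293.0 130.5
glue [274. 267.] [352.  -5.] 248.0 173.9
glue [211. 183.] [592. 183.] 215.0 91.7
glue [292. 208.] [521. -54.] 81.0 -163.8
```

View pics/c5.png

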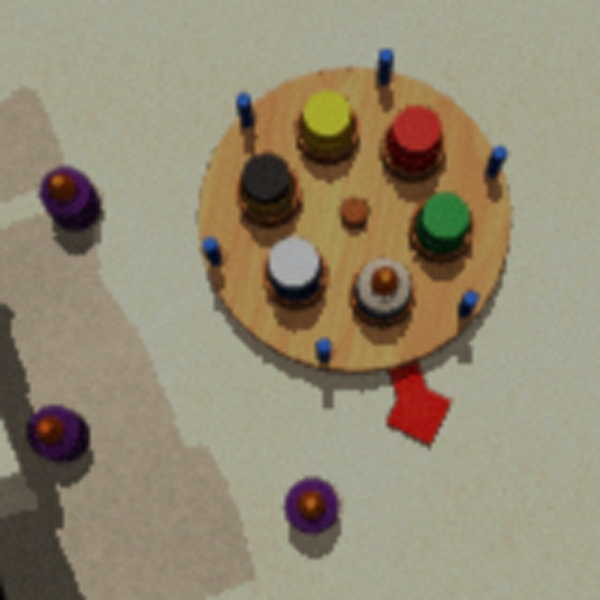

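The glue bottle at (384,292) now sits in line between the hub at (354,212) and the pointer at (418,410). All the jars are upright and the arm is clear.

```bash
python3 -c "
from bench import *
print(job_done())"
```

```text
the job is handed in; nothing more can be done
None
```

I turned the carousel about 37° by pushing one peg; in the last picture the glue bottle stands at the front, within about 1° of the red pointer's line, with the jars upright and the arm clear. The job is handed in, and no verdict came back.

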